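# Raise and load the lock-case magazine

### The job

First lift the sliding magazine section of the little ladder stand by its rubber grip, past the next rung until its gravity pawl has cleared it, lower it to sit on that rung (the middle one of the three) and let go. There, load every lock case from the bench into the magazine, one on another: press each one down against the spring follower and slide it all the way in under the keeper. Then lift the loaded section one rung more, let it down on the top rung and let go; leave the other things on the bench alone.

Things in the scene. Friction and masses are not known exactly. Their poses are not given: they have to be found in the camera images.
- mast: fixed grey ladder stand: foot plate 134 x 160 x 8 mm, two uprights 158 mm high, 136 mm apart (y), round rungs (bottom, middle, top) between them 75 mm behind the origin at heights 46, 96 and 146 mm. Origin on the bench, right below the keeper's front edge; x points from the magazine's open front to the rungs at the back (away from the robot, within 0.15 rad), z up
- section (a joint): height of the sliding magazine section on the mast, m: 0 = parked at the bottom (at the start), 0.050 = seated on the middle rung, 0.100 = on the top rung, 0.133 = upper stop. Slides straight up, cannot tilt; weighs about 0.5 kg empty and falls unless the pawl rests on a rung. It cannot go down past a rung again once the pawl has dropped over it
- pawl (a joint): angle of the gravity pawl behind the section, rad: 0 = level (a weighted tail holds it there), up to 1.35 = noses pushed down as a rung goes by. It has swung back once the section is 22 mm above that rung's seat; let down then, it lands on the rung. Lift about 30 mm above the wanted seat (to 0.080, later 0.130) and lower. Beyond 0.115 it may already have passed the top rung
- lift_bar (a point): middle of the section's lift grip: a round black rubber bar 16 mm thick, 58 mm long along the mast's x axis, on a thin upright web (6 mm) so that fingers can straddle it from above and pinch it across y; 155 mm above the bench when parked, 55 mm behind the mast's origin, 30 mm free below it on both sides. Highest part of the section; axes as the mast's
- pocket (a point): point on the section where the centre of a fully loaded case lies in plan, at the height of the keeper's underside (100 mm above the bench when parked; rises with the section); axes as the mast's, x into the magazine. The back wall's face is 50 mm from it in +x: a loaded case touches it with its far end, its long axis along x, its origin within a few mm of this point in plan
- keeper_edge (a point): middle of the keeper's front lower edge, 20 mm from the pocket point in +x, same axes. The keeper is a cover plate 6 mm thick over the rearmost 30 mm of the stack. Side walls 46 mm apart stand only under it, with flared lips reaching 11 mm in front of this edge; ahead of them the magazine is open at front, sides and top, so fingers can straddle the cases there
- follower_top (a point): on the upper face of the black spring follower, below the pocket point: a tongue 36 mm wide from 48 mm behind this point to 55 mm in front (-x). Empty it stands 2 mm below the keeper's underside; with k cases loaded 12 k mm below, the spring holding the stack up against the keeper. Goes straight down, 62 mm at most; 3.5 N at first and 1.1 N more per cm, less the cases' weight
- board: fixed plywood board on the bench, 110 x 200 x 18 mm (x, y, z), on which up to two of the cases lie at the start; origin at the centre of its underside
- case_0: one of the lock cases (loose): flat closed steel box 100 (its x) x 40 (its y) x 12 (its z) mm, about 0.1 kg, flat on the board, the bench or another case at the start; origin at the centre of its underside. Either end or face may lead. Load it so: far end in front of the keeper's edge, press it on the follower or the last case until its top is 3 mm or so below the keeper, slide it in +x to the back wall, let go. Three or four are present
- case_1: one of the lock cases (loose): flat closed steel box 100 (its x) x 40 (its y) x 12 (its z) mm, about 0.1 kg, flat on the board, the bench or another case at the start; origin at the centre of its underside. Either end or face may lead. Load it so: far end in front of the keeper's edge, press it on the follower or the last case until its top is 3 mm or so below the keeper, slide it in +x to the back wall, let go. Three or four are present
- case_2: one of the lock cases (loose): flat closed steel box 100 (its x) x 40 (its y) x 12 (its z) mm, about 0.1 kg, flat on the board, the bench or another case at the start; origin at the centre of its underside. Either end or face may lead. Load it so: far end in front of the keeper's edge, press it on the follower or the last case until its top is 3 mm or so below the keeper, slide it in +x to the back wall, let go. Three or four are present
- case_3: one of the lock cases (loose): flat closed steel box 100 (its x) x 40 (its y) x 12 (its z) mm, about 0.1 kg, flat on the board, the bench or another case at the start; origin at the centre of its underside. Either end or face may lead. Load it so: far end in front of the keeper's edge, press it on the follower or the last case until its top is 3 mm or so below the keeper, slide it in +x to the back wall, let go. Three or four are present
- padlock_brass: brass padlock, 68 x 45 x 21 mm, lying flat; a bystander, to be left alone
- chuck_key: steel drill chuck key, 60 x 60 x 20 mm, lying flat; a bystander, to be left alone
- tape_roll: black roll of tape, 55 mm across, 19 mm high, lying flat; a bystander, to be left alone

How it is judged:
On the way, in this order (a step that is already met when the one before it is completed fails the run):
1. the section sits on the middle rung, its pawl level, and the grip has been let go (value of joint section between 0.045 and 0.056 m and value of joint pawl below 0.15 rad and velocity of joint section between -0.01 and 0.01 m/s and distance between the grasp point and lift_bar above 0.05 m), for 0.3 s.
2. with the section on the middle rung, every lock case is fully in under the keeper (value of joint section between 0.045 and 0.056 m and value of joint pawl below 0.15 rad and velocity of joint section between -0.01 and 0.01 m/s and x of case_0 in the frame of pocket between -0.007 and 0.005 m and y of case_0 in the frame of pocket between -0.007 and 0.007 m and z of case_0 in the frame of pocket between -0.075 and 0.003 m and angle between the x axis of each of case_0, case_1, case_2, case_3 and the x axis of pocket, either way round below 0.15 rad and angle between the z axis of each of case_0, case_1, case_2, case_3 and the z axis of pocket, either way round below 0.1 rad and linear speed of each of case_0, case_1, case_2, case_3 below 0.02 m/s and x of case_1 in the frame of pocket between -0.007 and 0.005 m and y of case_1 in the frame of pocket between -0.007 and 0.007 m and z of case_1 in the frame of pocket between -0.075 and 0.003 m and x of case_2 in the frame of pocket between -0.007 and 0.005 m and y of case_2 in the frame of pocket between -0.007 and 0.007 m and z of case_2 in the frame of pocket between -0.075 and 0.003 m and x of case_3 in the frame of pocket between -0.007 and 0.005 m and y of case_3 in the frame of pocket between -0.007 and 0.007 m and z of case_3 in the frame of pocket between -0.075 and 0.003 m), for 0.3 s.
At the end, for the whole second after the job is handed in: the section sits on the top rung (joint 0.100, within -5 / +6 mm, pawl level within 0.15 rad, at rest) with every lock case in the magazine: its centre within 7 mm of the loaded place in plan (no more than 7 mm short of the back wall), under the keeper, flat within 0.1 rad and square within 0.15 rad (value of joint section between 0.095 and 0.106 m and value of joint pawl below 0.15 rad and velocity of joint section between -0.01 and 0.01 m/s and x of case_0 in the frame of pocket between -0.007 and 0.005 m and y of case_0 in the frame of pocket between -0.007 and 0.007 m and z of case_0 in the frame of pocket between -0.075 and 0.003 m and angle between the x axis of each of case_0, case_1, case_2, case_3 and the x axis of pocket, either way round below 0.15 rad and angle between the z axis of each of case_0, case_1, case_2, case_3 and the z axis of pocket, either way round below 0.1 rad and linear speed of each of case_0, case_1, case_2, case_3 below 0.02 m/s and x of case_1 in the frame of pocket between -0.007 and 0.005 m and y of case_1 in the frame of pocket between -0.007 and 0.007 m and z of case_1 in the frame of pocket between -0.075 and 0.003 m and x of case_2 in the frame of pocket between -0.007 and 0.005 m and y of case_2 in the frame of pocket between -0.007 and 0.007 m and z of case_2 in the frame of pocket between -0.075 and 0.003 m and x of case_3 in the frame of pocket between -0.007 and 0.005 m and y of case_3 in the frame of pocket between -0.007 and 0.007 m and z of case_3 in the frame of pocket between -0.075 and 0.003 m); the robot touches nothing.
It fails at once if the padlock brass is moved more than 4 cm (distance of padlock_brass from where it was at the start of the episode above 0.04 m).
It fails at once if the chuck key is moved more than 4 cm (distance of chuck_key from where it was at the start of the episode above 0.04 m).
It fails at once if the tape roll is moved more than 4 cm (distance of tape_roll from where it was at the start of the episode above 0.04 m).
Of case_0, case_1, case_3 only 2 to 3 are there at a start; the rules pass over those that are not, and their reading is None.
At some moment in a run one of case_0, case_1 may be knocked a few centimetres aside while the robot is not near it.
Once in a run the grip may slacken for a moment while it holds something.
It also fails if it takes over 200 s, if anything falls off the work surface, if the arm or the gripper's body presses on something with over 40 N, if the wrist force passes 120 N, or if a joint passes its speed limit or range.

### The arm

A 6-joint arm with a two-finger parallel gripper is mounted at the origin on a cart in front of the work surface, level with it; the furniture and walls round the work are solid. World frame = base frame: x ahead of the robot, y to its left, z up, the work surface at z = 0. Lengths are in m, angles in rad, forces in N, time in s.
With the tool pointing down it reaches from about 0.325 to 0.9 m from the base axis. Payload 6.1 kg.
Tool frame: the origin (TCP) lies midway between the tips of the shut fingers; the grasp point (between the pads) lies env.pinch_z behind it (env.pinch_z is the distance from the TCP to the grasp point, in m); z points along the fingers, y is the line along which they close (so a half turn about z gives the same grasp; the last joint's range is limited). The gripper opens to 87 mm and grips with 3 to 60 N. Pads are 19 mm wide; open, the fingers measure 117 mm over their backs; the gripper's body (75 mm by 190 mm) begins 51 mm behind the grasp point.
Start: joints at [-0.126, 0.22, 1.526, -0, 1.395, -0.126], TCP at [0.625, -0, 0.223] pointing down, gripper open.
Joint ranges: [-2.98, 2.98], [-0.91, 2.08], [0.09, 2.57], [-1.24, 4.39], [0.2, 2.65], [-2.68, 2.68]. Speed limits (rad/s): [2.57, 2.57, 3.01, 3.14, 3.14, 3.14].

### API

Orientations are given as a rotation vector (axis times angle).
In Python, from rig import env gives the robot as it stands.
- The arm moves only by the tool carry_out, never from a script. Its argument "commands" is a list of rows, each a list of 4 numbers: the shift along the tool's x, y, z scaled (see below), then the turn about the tool's z scaled (see below). In form: [[x, y, z, roll], ...]. A call has 1 to 12 rows; each row shifts and turns the commanded pose from where the row before left it, along the tool's axes as they then stand; what a row does not reach is not made up. The controller multiplies each number of a shift by 0.02 m and each number of a turn by 30 degrees. A row lasts 1/8 s, in which the tool goes at most 62.5 mm and 10.7 degrees, less where a joint would pass 70% of its speed; a pose out of reach is approached as far as the arm can. A call with a number of a shift or a turn outside -1 to 1 is refused whole. A call with a gripper value outside its range is refused whole. "fingers" is the closure in counts, from 0 (fully open) to 255 (shut), set as the call begins (left out, the last holds). The fingers move at their own pace and stop on an object; "squeeze" is the grip in N (left out, the last holds). Time passes only in rows, so rows that do not move let the fingers close. It gives the time, the measured TCP pose, the force, the opening and the grip force at its end, in the units of the state.
- env.state(): the state, without advancing time (a new reading comes with each control period).
- env.grab_frame(name): name is "scene" or "side" or "wrist"; returns the picture (420x560x3 uint8, red, green, blue); there is no depth.
- env.calibration(name): a dict with "mtx" (3x3 intrinsics, pixels), "R" (3x3) and "t" (3): a world point X has camera coordinates R X + t. Camera axes: x right, y down, z forward; pixel columns grow to the right and rows downward; lengths in m; the calibration is good to about 2 mm. A picture is of the moment at which its call begins: read the wrist's pose just before it. calibration takes no time and is no camera call; for the wrist camera it gives the pose at the moment of the call.
- env.close_job(): hands the job in; it is judged then, once.
The state is a dict: "time_s": time; "qpos": joint angles; "dq": joint speeds; "joint_efforts": joint torques, N m; "ee_pos": TCP position; "ee_rot": TCP orientation; "force": force on the tool from outside, world axes, zero at the start; "ft_torque": the same for the moment, N m; "width": opening from 0.0 (shut) to 1.0 (fully open); "grip_force": force on a finger pad.
Only numpy, scipy, OpenCV 4.12 (cv2) and the standard library are available. Lean on these libraries where they do the work, as an engineer would, in place of code of your own. Each camera call takes 0.05 s, during which the arm holds its last target. There are 200 camera calls.

## Working session

There is one attempt and no reset: what is moved stays moved. The work goes in short steps, Python scripts to look and compute and a tool call to move; the robot and the scene stay as the last step left them, time stands still between calls to the robot, and variables do not carry over. Pictures are saved under pics/ and viewed, at most 14 in all, crops included, and the job is handed in when it is done.

Besides the shell and the picture viewer there is one more tool, called after "Call:" as name(argument=value, ...) on one line, values as JSON. carry_out: Moves the arm, as the interface text tells. Its arguments: {"type":"object","properties":{"commands":{"type":"array"},"fingers":{"type":"number"},"squeeze":{"type":"number"}},"required":["commands"]}

```bash
ls; mkdir -p pics; python3 - <<'E'
from rig import env
import cv2,numpy as np
print(env.state()); print(env.pinch_z)
for n in ("scene","side","wrist"):
    c=env.calibration(n); f=env.grab_frame(n); cv2.imwrite(f"pics/{n}0.png",f[:,:,::-1]); print(n,c)
a=[cv2.imread(f"pics/{n}0.png") for n in ("scene","side")]
E
```

```text
pics
{'time_s': 0.0, 'qpos': array([-1.26108514e-01,  2.21229687e-01,  1.52763065e+00,  1.73713888e-05,
        1.39467575e+00, -1.26085006e-01]), 'dq': array([-7.95616380e-04, -5.59887030e-04, -8.25158305e-04,  4.89376826e-05,
       -1.10656107e-03,  6.69479417e-04]), 'joint_efforts': array([-1.67445501e-05, -4.94609964e+01, -3.87383544e+01,  6.99962187e-02,
        5.70271199e-02, -1.42064664e-04]), 'ee_pos': array([6.24377723e-01, 7.56518698e-05, 2.21424701e-01]), 'ee_rot': array([-2.22037697e+00, -2.22031798e+00,  1.84785654e-03]), 'force': array([0.54415127, 0.13197585, 0.65052403]), 'ft_torque': array([-0.01324346, -0.0119359 ,  0.00349387]), 'grip_force': 0.0, 'width': 0.9952809552295353}
0.0187
scene {'mtx': array([[390.5449952 ,   0.        , 277.47778469],
       [  0.        , 390.5449952 , 205.91409388],
       [  0.        ,   0.        ,   1.        ]]), 'R': array([[ 0.78895066, -0.61433751,  0.01209421],
       [-0.31001645, -0.41497209, -0.85538761],
       [ 0.53051546,  0.67110922, -0.51784724]]), 't': array([-0.39612789,  0.31083162,  0.58394032])}
side {'mtx': array([[511.57557023,   0.        , 278.50225984],
       [  0.        , 511.57557023, 215.03940186],
       [  0.        ,   0.        ,   1.        ]]), 'R': array([[-0.96269694, -0.26966136,  0.02230131],
       [-0.17744833,  0.5669697 , -0.80439881],
       [ 0.20427111, -0.77834961, -0.59367095]]), 't': array([0.53548661, 0.14054821, 0.92976233])}
wrist {'mtx': array([[342.05092283,   0.        , 272.78142313],
       [  0.        , 342.05092283, 211.49607993],
       [  0.        ,   0.        ,   1.        ]]), 'R': array([[ 9.99997464e-01,  2.21634408e-04, -2.24135603e-03],
       [ 8.21742199e-04, -9.62450704e-01,  2.71455277e-01],
       [-2.09703086e-03, -2.71456430e-01, -9.62448445e-01]]), 't': array([-0.62493156, -0.03267376,  0.38961578])}
```

View pics/scene0.png

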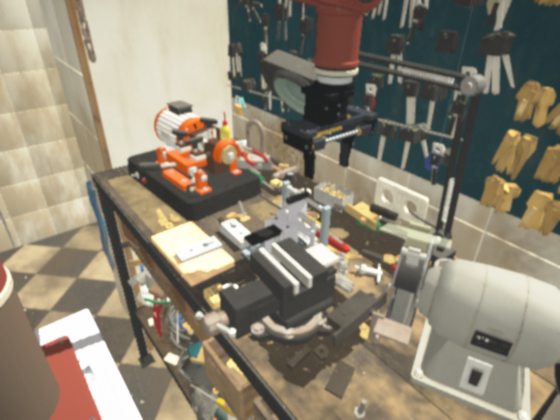

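View pics/side0.png

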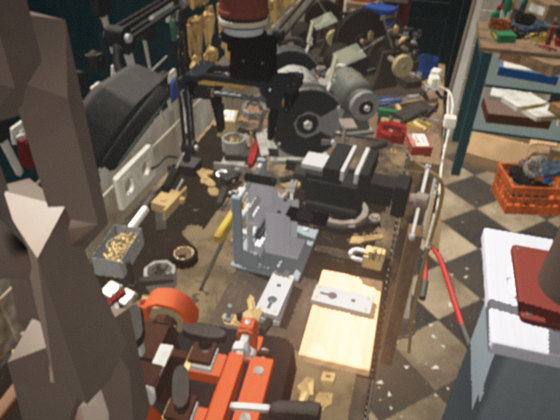

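View pics/wrist0.png

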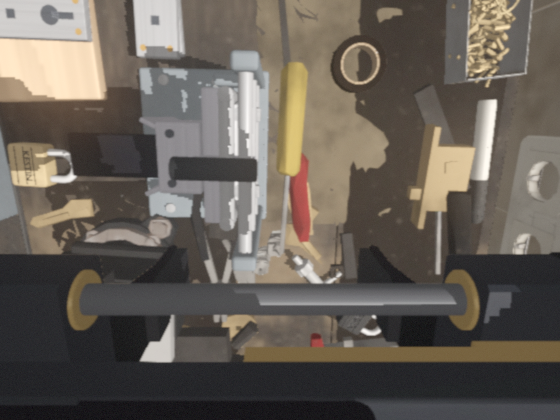

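The wrist view shows the lift bar at about (172–256,168), the board at top left with a case at (45,15), and another case at (158,25). The side view shows the same two cases at (343,299) and (275,295). I'll enlarge the side view to check for stacks, and work out the bar position.

```bash
cat > h.py <<'E'
from rig import env
import cv2,numpy as np
def ray(c,p):
    d=c["R"].T@np.linalg.inv(c["mtx"])@np.array([p[0],p[1],1.]); return -c["R"].T@c["t"],d
def onz(c,p,z):
    o,d=ray(c,p); return o+d*(z-o[2])/d[2]
def proj(c,X):
    q=c["mtx"]@(c["R"]@np.asarray(X,float)+c["t"]); return q[:2]/q[2]
def tri(c1,p1,c2,p2):
    o1,d1=ray(c1,p1);o2,d2=ray(c2,p2)
    s=np.linalg.lstsq(np.c_[d1,-d2],o2-o1,rcond=None)[0]
    a,b=o1+d1*s[0],o2+d2*s[1]; return (a+b)/2,np.linalg.norm(a-b)
def grab(n,name=None):
    c=env.calibration(n); f=env.grab_frame(n)[:,:,::-1].copy()
    if name: cv2.imwrite(f"pics/{name}.png",f)
    return c,f
def crop(f,x0,y0,x1,y1,k,name):
    cv2.imwrite(f"pics/{name}.png",cv2.resize(f[y0:y1,x0:x1],None,fx=k,fy=k,interpolation=cv2.INTER_CUBIC))
np.set_printoptions(precision=4,suppress=True)
E
python3 - <<'E'
from h import *
c=env.calibration("wrist")
for p in [(172,168),(256,169)]: print(onz(c,p,.160))
f=cv2.imread("pics/side0.png"); crop(f,210,160,410,380,2.7,"sidecrop0")
s=env.calibration("side")
E
```

```text
[0.5596 0.0411 0.16  ]
[0.6144 0.0405 0.16  ]
```

View pics/sidecrop0.png

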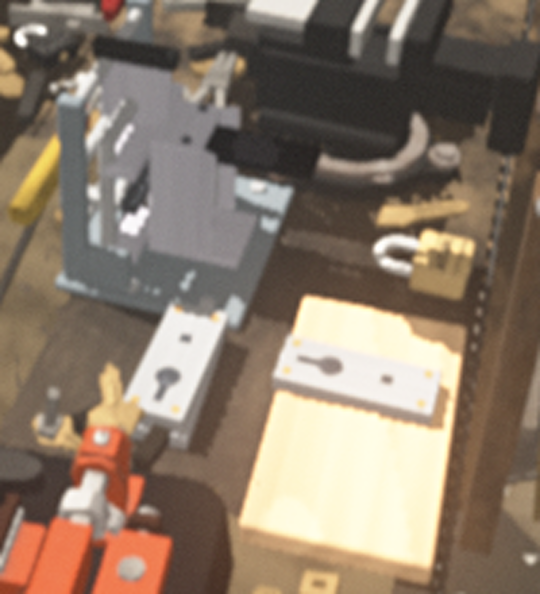

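Call:
carry_out(commands=[[0.68, -0.62, 0, 0], [0.68, -0.62, 0, 0], [0.68, -0.62, 0, 0], [0, 0, 0, -0.34], [0, 0, 0, -0.34], [0, 0, 0, -0.34], [0, 0, 0, -0.34], [0, 0, 0, -0.34], [0, 0, 0, -0.34], [0, 0, 0, -0.34], [0, 0, 0, -0.34], [0, 0, 0, -0.28]], fingers=110, squeeze=60)

```text
time_s: 1.65
ee_pos: [0.5871, 0.0418, 0.2228]
ee_rot: [-0.009, 3.141, 0.0]
force: [0.4, -0.7, 0.6]
width: 0.568
grip_force: 0.0
```

```bash
python3 - <<'E'
from h import *
s=env.state(); print(s["ee_pos"],s["ee_rot"],s["qpos"],s["width"])
c,f=grab("wrist","wrist1")
E
```

```text
[0.5871 0.0418 0.2228] [-0.0095  3.1414  0.0001] [-0.0629  0.1337  1.6246  0.0001  1.383  -1.6397] 0.5684852984996013
```

View pics/wrist1.png

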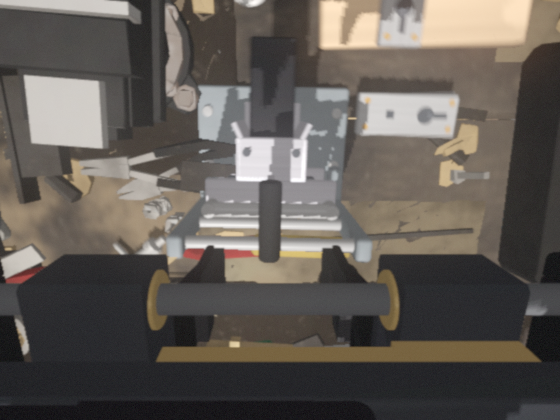

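The bar is at (270,180–260), the keeper with its lips at (270,150), the follower tongue at (273,85), the stacked bench case at (408,115), and the end of the board case at (402,22).

```bash
python3 - <<'E'
from h import *
c=env.calibration("wrist")
for n,p,z in [("bar front",(270.5,182),.155),("bar back",(269.5,260),.155),("keeper L",(237,137),.106),("keeper R",(307,138),.106),
 ("tongue fl",(252,38),.098),("tongue fr",(297,38),.098),("foot fl",(199,87),.008),("foot fr",(348,87),.008)]: print(n,onz(c,p,z))
for z in (.024,.012):
  print([onz(c,p,z) for p in [(358,93),(457,93),(457,136),(358,136)]])
print([onz(c,p,.03) for p in [(380,46),(422,46)]])
E
```

```text
bar front [0.5574 0.0399 0.155 ]
bar back [0.6147 0.0398 0.155 ]
keeper L [0.5309 0.0127 0.106 ]
keeper R [0.531  0.0684 0.106 ]
tongue fl [0.4577 0.0246 0.098 ]
tongue fr [0.4573 0.0587 0.098 ]
foot fl [ 0.4868 -0.0356  0.008 ]
foot fr [0.485  0.1185 0.008 ]
[array([0.4917, 0.1256, 0.024 ]), array([0.4905, 0.2241, 0.024 ]), array([0.5323, 0.2308, 0.024 ]), array([0.5335, 0.1289, 0.024 ])]
[array([0.491 , 0.1284, 0.012 ]), array([0.4898, 0.2303, 0.012 ]), array([0.533 , 0.2371, 0.012 ]), array([0.5342, 0.1318, 0.012 ])]
[array([0.4498, 0.1416, 0.03  ]), array([0.4493, 0.1813, 0.03  ])]
```

Call:
carry_out(commands=[[0.02, -0.09, 0.87, 0], [0, 0, 0.87, 0], [0, 0, 0.87, 0], [0, 0, 0.87, 0], [0, 0, 0.87, 0], [0, 0, 0, 0]])

```text
time_s: 2.45
ee_pos: [0.5859, 0.039, 0.1332]
ee_rot: [-0.0, -3.138, -0.0]
force: [0.2, -0.2, 0.1]
width: 0.57
grip_force: 0.0
```

Call:
carry_out(commands=[[0, 0, 0, 0], [0, 0, 0, 0], [0, 0, 0, 0], [0, 0, 0, 0], [0, 0, 0, 0], [0, 0, 0, 0]], fingers=255, squeeze=60)

```text
time_s: 3.2
ee_pos: [0.5877, 0.0394, 0.136]
ee_rot: [0.0, 3.141, 0.001]
force: [-1.3, 3.2, 2.8]
width: 0.167
grip_force: 59.8
```

Call:
carry_out(commands=[[0, 0, -0.5, 0], [0, 0, -0.5, 0], [0, 0, -0.5, 0], [0, 0, -0.5, 0], [0, 0, -0.5, 0], [0, 0, -0.5, 0], [0, 0, -0.5, 0], [0, 0, -0.5, 0], [0, 0, 0, 0], [0, 0, 0, 0]])

```text
time_s: 4.45
ee_pos: [0.5876, 0.0394, 0.2147]
ee_rot: [-0.0, 3.141, 0.001]
force: [5.2, 4.2, -4.7]
width: 0.168
grip_force: 59.8
```

```bash
python3 - <<'E'
from h import *
s=env.state(); print(s["ee_pos"],s["force"],s["width"])
c,f=grab("side"); crop(f,200,100,400,300,2.5,"side1")
E
```

```text
[0.5876 0.0394 0.2147] [ 5.2072  4.1528 -4.7472] 0.16763030241613813
```

View pics/side1.png

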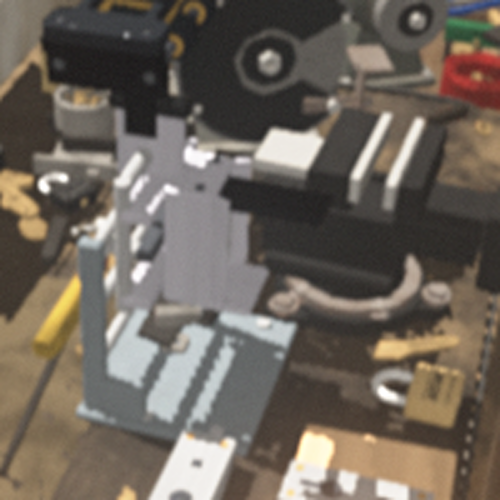

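The section is lifted, with the gripper holding the bar at about (160,110). Now I'll lower it onto the rung.

Call:
carry_out(commands=[[0, 0, 0.3, 0], [0, 0, 0.3, 0], [0, 0, 0.3, 0], [0, 0, 0.3, 0], [0, 0, 0.25, 0], [0, 0, 0.1, 0], [0, 0, 0, 0], [0, 0, 0, 0]])

```text
time_s: 5.5
ee_pos: [0.5877, 0.0394, 0.1857]
ee_rot: [-0.0, 3.141, 0.001]
force: [-0.4, 3.9, 5.6]
width: 0.165
grip_force: 59.9
```

Call:
carry_out(commands=[[0, 0, 0, 0], [0, 0, 0, 0], [0, 0, -0.5, 0], [0, 0, -0.9, 0], [0, 0, -0.9, 0], [0, 0, -0.9, 0], [0, 0, -0.9, 0], [0, 0, 0, 0], [0, 0, 0, 0], [0, 0, 0, 0]], fingers=110)

```text
time_s: 6.75
ee_pos: [0.5868, 0.039, 0.2653]
ee_rot: [-0.0, -3.14, -0.0]
force: [0.7, -0.3, -0.5]
width: 0.571
grip_force: 0.0
```

Call:
carry_out(commands=[[0.4, 0.8, 0, 0], [0.4, 0.8, 0, 0], [0.4, 0.8, 0, 0], [0.4, 0.8, 0, 0], [0.4, 0.8, 0, 0], [0.4, 0.8, 0, 0], [0.4, 0.8, 0, 0], [0.4, 0.8, 0, 0], [0.4, 0.8, 0, 0]], fingers=60)

```text
time_s: 7.88
ee_pos: [0.5148, 0.184, 0.2666]
ee_rot: [0.0, 3.142, 0.0]
force: [-0.5, -0.4, 0.6]
width: 0.764
grip_force: 0.0
```

Call:
carry_out(commands=[[0, 0, 0.3, 0.34], [0, 0, 0.3, 0.34], [0, 0, 0.4, 0.34], [0, 0, 0.4, 0.34], [0, 0, 0.6, 0.34], [0, 0, 0.6, 0.34], [0, 0, 0.6, 0.34], [0, 0, 0.6, 0.34], [0, 0, 0.5, 0.28], [0, 0, 0.5, 0], [0, 0, 0, 0]])

```text
time_s: 9.25
ee_pos: [0.5146, 0.1831, 0.1695]
ee_rot: [-2.217, -2.224, 0.002]
force: [-0.6, -0.1, -0.3]
width: 0.763
grip_force: 0.0
```

```bash
python3 - <<'E'
from h import *
s=env.state(); print(s["ee_pos"],s["ee_rot"],s["qpos"],s["force"])
c,f=grab("wrist","wrist2")
E
```

```text
[0.5146 0.1831 0.1695] [-2.2174 -2.224   0.0024] [0.1975 0.0786 1.7869 0.     1.278  0.1946] [-0.564  -0.146  -0.2571]
```

View pics/wrist2.png

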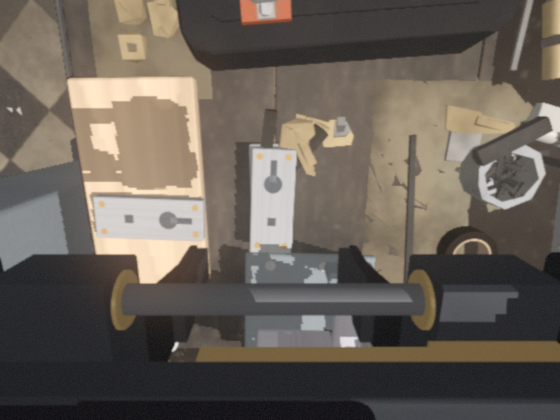

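The bench stack's top case spans (251,149)–(295,251). The board case spans (94,196)–(206,242), and nothing tall is near the stack.

```bash
python3 - <<'E'
from h import *
c=env.calibration("wrist")
def box(P,z):
    Q=np.array([onz(c,p,z)[:2] for p in P]); r=cv2.minAreaRect((Q*1000).astype(np.float32)); print(Q.round(4).tolist(),Q.mean(0),r)
for z in (.024,.012): box([(252,149),(297,149),(294,252),(250,251)],z)
for z in (.03,.042): box([(94,196),(204,199),(206,242),(94,236)],z)
E
```

```text
[[0.4973, 0.2284], [0.5373, 0.2285], [0.5365, 0.1303], [0.4941, 0.1312]] [0.5163 0.1796] ((515.651123046875, 179.57537841796875), (98.24496459960938, 42.46380615234375), 89.56437683105469)
[[0.4966, 0.2273], [0.5381, 0.2274], [0.5373, 0.1253], [0.4932, 0.1263]] [0.5163 0.1766] ((515.6343994140625, 176.52655029296875), (102.08353424072266, 44.12295913696289), 89.56442260742188)
[[0.3543, 0.1866], [0.4536, 0.1841], [0.4533, 0.1426], [0.3489, 0.1483]] [0.4025 0.1654] ((402.25079345703125, 166.14219665527344), (41.46999740600586, 104.52498626708984), 86.90022277832031)
[[0.3607, 0.1895], [0.4561, 0.1871], [0.4558, 0.1472], [0.3556, 0.1526]] [0.4071 0.1691] ((406.78680419921875, 169.78704833984375), (39.81741714477539, 100.35967254638672), 86.90023040771484)
```

```bash
python3 - <<'E'
from h import *
c=env.calibration("wrist");s=env.calibration("side")
print(tri(c,(129,219),s,(353.3,300.4)),tri(c,(271.5,222),s,(278.5,285.2)))
print(tri(c,(169,220.5),s,(210+330/2.7,160+366/2.7)),tri(c,(273,184),s,(210+168/2.7,160+378/2.7)))
E
```

```text
(array([0.3806, 0.1629, 0.0254]), np.float64(0.001957630379709221)) (array([0.5135, 0.1588, 0.0198]), np.float64(0.002546827600383103))
(array([0.4173, 0.1611, 0.0243]), np.float64(0.0024431901527533786)) (array([0.5146, 0.1954, 0.0188]), np.float64(0.0030267627302564878))
```

Call:
carry_out(commands=[[0.33, 0.06, 0.8, 0], [0, 0, 0.8, 0], [0, 0, 0.8, 0], [0, 0, 0.8, 0], [0, 0, 0.8, 0], [0, 0, 0.8, 0], [0, 0, 0.8, 0], [0, 0, 0.8, 0], [0, 0, 0.8, 0], [0, 0, 0.55, 0], [0, 0, 0, 0], [0, 0, 0, 0]])

```text
time_s: 10.8
ee_pos: [0.5171, 0.1897, 0.016]
ee_rot: [2.221, 2.221, 0.001]
force: [0.5, 0.4, -1.1]
width: 0.768
grip_force: 0.0
```

Call:
carry_out(commands=[[0, 0, 0, 0], [0, 0, 0, 0], [0, 0, 0, 0], [0, 0, 0, 0], [0, 0, 0, 0], [0, 0, 0, 0]], fingers=255, squeeze=50)

```text
time_s: 11.55
ee_pos: [0.5166, 0.1896, 0.0157]
ee_rot: [-2.221, -2.222, 0.0]
force: [-1.5, -0.1, 3.9]
width: 0.453
grip_force: 49.7
```

Call:
carry_out(commands=[[0, 0, -0.5, 0], [0, 0, -0.9, 0], [0, 0, -0.9, 0], [0, 0, -0.9, 0], [0, 0, -0.9, 0], [0, 0, -0.9, 0], [0, 0, -0.9, 0], [0, 0, -0.9, 0], [0, -0.7, -0.9, 0], [0, -0.7, -0.9, 0], [0, -0.75, -0.5, 0], [0, -0.75, 0, 0]])

```text
time_s: 13.05
ee_pos: [0.4586, 0.1897, 0.1989]
ee_rot: [2.221, 2.221, 0.003]
force: [0.3, 0.6, -0.3]
width: 0.448
grip_force: 49.7
```

Call:
carry_out(commands=[[0, 0, 0, -0.34], [0, 0, 0, -0.34], [0, 0, 0, -0.34], [0, 0, 0, -0.34], [0, 0, 0, -0.34], [0, 0, 0, -0.34], [0, 0, 0, -0.34], [0, 0, 0, -0.34], [0, 0, 0, -0.28], [0, 0, 0, 0]])

```text
time_s: 14.3
ee_pos: [0.458, 0.1895, 0.197]
ee_rot: [-0.002, -3.14, 0.0]
force: [-0.4, 0.3, -0.8]
width: 0.455
grip_force: 49.7
```

Call:
carry_out(commands=[[0, -0.8, 0, 0], [0, -0.8, 0, 0], [0, -0.8, 0, 0], [0, -0.8, 0, 0], [0, -0.8, 0, 0], [0, -0.8, 0, 0], [0, -0.8, 0, 0], [0, -0.8, 0, 0], [0, -0.8, 0, 0], [0, -0.3, 0, 0], [0, 0, 0, 0]])

```text
time_s: 15.68
ee_pos: [0.4586, 0.0392, 0.1975]
ee_rot: [-0.001, -3.142, -0.0]
force: [-0.4, 0.5, -0.4]
width: 0.451
grip_force: 49.7
```

```bash
python3 - <<'E'
from h import *
s=env.state(); print(s["ee_pos"],s["ee_rot"],s["force"],s["width"],s["time_s"])
c,f=grab("wrist","wrist3"); c2,g=grab("side"); 
k=cv2.resize(g[100:300,200:360],(336,420)); cv2.imwrite("pics/v3.png",np.hstack([f[:,100:560],k[:,:336]]))
E
```

```text
[0.4586 0.0392 0.1975] [-0.0015 -3.1416 -0.0004] [-0.3834  0.5383 -0.4383] 0.4508674957936071 15.675
```

View pics/v3.png

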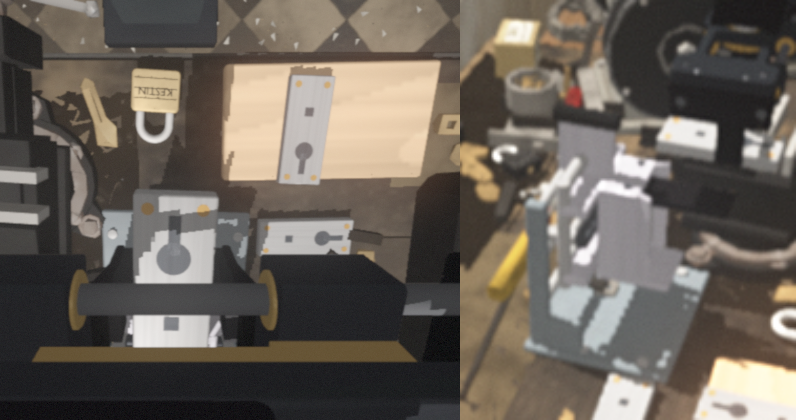

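The held case's near end runs from (235,193) to (318,191) in full-frame pixels, square in the fingers. The remaining bench case is at (405,236) and the board case at (407,130).

```bash
python3 - <<'E'
from h import *
c=env.calibration("wrist")
a,b=onz(c,(235,193),.2058),onz(c,(318,191),.2058); print(a,b,(a+b)/2)
E
```

```text
[0.4194 0.0226 0.2058] [0.4185 0.0605 0.2058] [0.419  0.0415 0.2058]
```

Call:
carry_out(commands=[[0, 0.02, 0.7, 0], [0, 0, 0.7, 0], [0, 0, 0.7, 0], [0, 0, 0.2, 0], [0, 0, 0.2, 0], [0, 0, 0.2, 0], [0, 0, 0.2, 0], [0, 0, 0.05, 0], [0, 0, 0, 0]])

```text
time_s: 16.9
ee_pos: [0.4589, 0.04, 0.1388]
ee_rot: [0.0, 3.141, 0.0]
force: [-1.4, 0.2, 4.5]
width: 0.453
grip_force: 49.7
```

Call:
carry_out(commands=[[-0.2, 0, 0, 0], [-0.2, 0, 0, 0], [-0.2, 0, 0, 0], [-0.2, 0, 0, 0], [-0.2, 0, 0, 0], [-0.2, 0, 0, 0], [-0.2, 0, 0, 0], [-0.2, 0, 0, 0], [-0.2, 0, 0, 0], [-0.15, 0, 0, 0], [0, 0, 0, 0]])

```text
time_s: 18.27
ee_pos: [0.4981, 0.04, 0.1387]
ee_rot: [-0.0, 3.141, -0.0]
force: [-0.2, -0.2, 4.4]
width: 0.451
grip_force: 49.7
```

Call:
carry_out(commands=[[-0.1, 0, 0, 0], [-0.1, 0, 0, 0], [0, 0, 0, 0]])

```text
time_s: 18.65
ee_pos: [0.4988, 0.04, 0.1377]
ee_rot: [0.001, -3.135, 0.0]
force: [-10.9, -0.1, 8.2]
width: 0.451
grip_force: 49.6
```

Call:
carry_out(commands=[[0.12, 0, 0, 0], [0, 0, 0, 0]])

```text
time_s: 18.9
ee_pos: [0.4988, 0.04, 0.1382]
ee_rot: [0.0, -3.141, -0.0]
force: [-3.5, 0.3, 3.0]
width: 0.452
grip_force: 49.6
```

Call:
carry_out(commands=[[0, 0, 0, 0], [0, 0, 0, 0], [0, 0, 0, 0], [0, 0, -0.4, 0], [0, 0, -0.8, 0], [0.5, 0, -0.9, 0], [0.5, 0, -0.9, 0], [0, 0, 0, 0], [0, 0, 0, 0]], fingers=60)

```text
time_s: 20.02
ee_pos: [0.4795, 0.04, 0.1987]
ee_rot: [0.0, 3.141, -0.0]
force: [0.0, 0.2, 0.8]
width: 0.766
grip_force: 0.0
```

```bash
python3 - <<'E'
from h import *
s=env.state(); print(s["ee_pos"],s["ee_rot"],s["force"],s["width"],s["time_s"])
c,f=grab("wrist","wrist4")
E
```

```text
[0.4795 0.04   0.1987] [ 0.0001  3.1408 -0.0001] [0.0065 0.2038 0.7745] 0.765824840412829 20.025
```

View pics/wrist4.png

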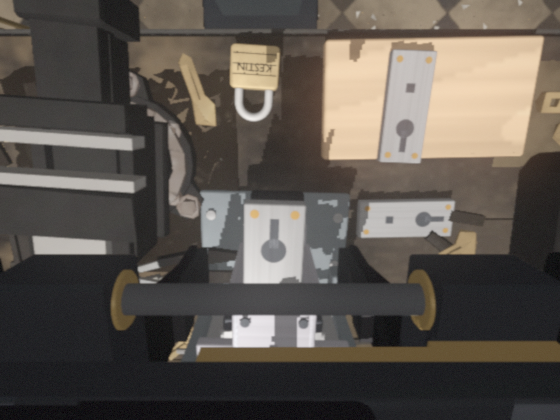

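The first case is loaded, with its near end at (245–304,204) and the follower tip just ahead of it. The bench case spans (359,200)–(453,238), and the board case's corners are (390,51), (434,53), (424,162), (380,160).

```bash
python3 - <<'E'
from h import *
c=env.calibration("wrist")
print(onz(c,(245,204),.15),onz(c,(304,205),.15))
def box(P,z):
    Q=np.array([onz(c,p,z)[:2] for p in P]); r=cv2.minAreaRect((Q*1000).astype(np.float32)); print(Q.round(4).tolist(),Q.mean(0),r)
box([(359,200),(455,200),(453,237),(361,238)],.012)
box([(390,51),(434,53),(424,162),(380,160)],.030)
E
```

```text
[0.4598 0.0225 0.15  ] [0.4605 0.0598 0.15  ]
[[0.4912, 0.1302], [0.4912, 0.2305], [0.5322, 0.2343], [0.5333, 0.1352]] [0.512  0.1825] ((511.6739501953125, 182.2075958251953), (42.216121673583984, 103.60552215576172), 0.6617839932441711)
[[0.3513, 0.1436], [0.3529, 0.1826], [0.4492, 0.1854], [0.4473, 0.1429]] [0.4002 0.1636] ((400.2448425292969, 164.4678497314453), (42.45107650756836, 97.54957580566406), 89.60856628417969)
```

Call:
carry_out(commands=[[0.55, 0.78, 0, 0], [0.55, 0.78, 0, 0], [0.55, 0.78, 0, 0], [0.55, 0.78, 0, 0], [0.55, 0.78, 0.5, 0], [0.55, 0.78, 0.5, 0], [0.55, 0.78, 0.5, 0], [0.57, 0.79, 0.5, 0], [0, 0, 0, 0], [0, 0, 0, 0]])

```text
time_s: 21.32
ee_pos: [0.3909, 0.165, 0.1586]
ee_rot: [-0.001, 3.141, -0.0]
force: [-1.1, -0.1, -0.4]
width: 0.77
grip_force: 0.0
```

```bash
python3 - <<'E'
from h import *
s=env.state(); print(s["ee_pos"],s["ee_rot"],s["qpos"])
c,f=grab("wrist","wrist5")
E
```

```text
[0.3909 0.165  0.1586] [-0.0011  3.1411 -0.0004] [ 0.2135 -0.2234  2.0927 -0.0004  1.2719 -1.3579]
```

View pics/wrist5.png

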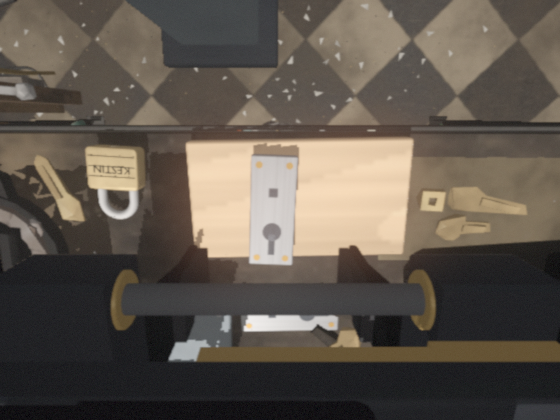

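The board case is between the fingers, with corners (252,154), (298,155), (293,265) and (249,263).

```bash
python3 - <<'E'
from h import *
c=env.calibration("wrist")
Q=np.array([onz(c,p,.030)[:2] for p in [(252,154),(298,155),(293,265),(249,263)]]); print(Q,Q.mean(0))
E
```

```text
[[0.3495 0.1475]
 [0.3503 0.1861]
 [0.4509 0.1836]
 [0.4489 0.1431]] [0.3999 0.1651]
```

Call:
carry_out(commands=[[0.05, 0, 0.85, 0], [0, 0, 0.85, 0], [0, 0, 0.85, 0], [0, 0, 0.85, 0], [0, 0, 0.85, 0], [0, 0, 0.85, 0], [0, 0, 0.85, 0], [0, 0, 0.6, 0], [0, 0, 0.27, 0], [0, 0, 0, 0], [0, 0, 0, 0]])

```text
time_s: 22.75
ee_pos: [0.3904, 0.1651, 0.0227]
ee_rot: [0.0, 3.141, 0.0]
force: [0.1, 0.2, -0.8]
width: 0.764
grip_force: 0.0
```

Call:
carry_out(commands=[[0, 0, 0, 0], [0, 0, 0, 0], [0, 0, 0, 0], [0, 0, 0, 0], [0, 0, 0, 0], [0, 0, 0, 0]], fingers=255, squeeze=50)

```text
time_s: 23.5
ee_pos: [0.3899, 0.165, 0.0223]
ee_rot: [0.0, 3.141, 0.0]
force: [-0.9, 0.6, 1.9]
width: 0.451
grip_force: 49.7
```

Call:
carry_out(commands=[[0, 0, -0.5, 0], [0, 0, -0.85, 0], [0, 0, -0.9, 0], [0, 0, -0.9, 0], [0, 0, -0.9, 0], [0, 0, -0.9, 0], [0, 0, -0.9, 0], [0, 0, -0.9, 0], [0, 0, -0.9, 0], [0, 0, -0.9, 0], [0, 0, -0.4, 0], [0, 0, 0, 0]])

```text
time_s: 25.0
ee_pos: [0.39, 0.1651, 0.2017]
ee_rot: [-0.0, 3.14, 0.0]
force: [0.2, 0.7, -1.5]
width: 0.452
grip_force: 49.7
```

Call:
carry_out(commands=[[-0.35, -0.78, 0, 0], [-0.35, -0.78, 0, 0], [-0.35, -0.78, 0, 0], [-0.35, -0.78, 0, 0], [-0.35, -0.78, 0, 0], [-0.35, -0.78, 0, 0], [-0.35, -0.78, 0, 0], [-0.35, -0.79, 0, 0], [-0.5, 0, 0, 0], [0, 0, 0, 0], [0, 0, 0, 0]])

```text
time_s: 26.38
ee_pos: [0.4556, 0.0405, 0.201]
ee_rot: [0.001, -3.141, -0.0]
force: [-0.3, -0.1, -1.0]
width: 0.451
grip_force: 49.7
```

```bash
python3 - <<'E'
from h import *
s=env.state(); print(s["ee_pos"],s["ee_rot"],s["force"],s["width"],s["time_s"])
c,f=grab("wrist","wrist6")
E
```

```text
[0.4556 0.0405 0.201 ] [ 0.0011 -3.141  -0.0004] [-0.2871 -0.0923 -0.9905] 0.45110045061231435 26.375
```

View pics/wrist6.png

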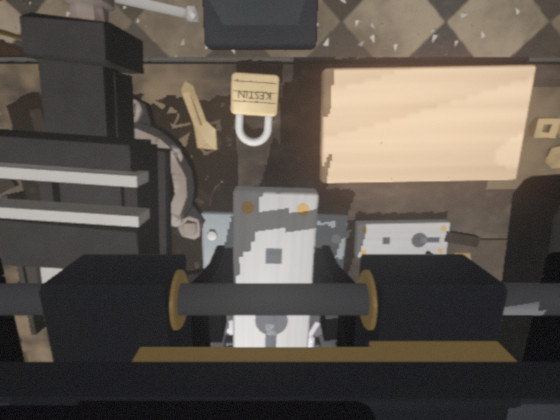

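The second case is held squarely, with its near end at (235–317,188). The bench case is still at (403,240).

Call:
carry_out(commands=[[-0.52, -0.02, 0, 0], [0, 0, 0.7, 0], [0, 0, 0.7, 0], [0, 0, 0.7, 0], [0, 0, 0.2, 0], [0, 0, 0.2, 0], [0, 0, 0.2, 0], [0, 0, 0.2, 0], [0, 0, 0.2, 0], [0, 0, 0.22, 0], [0, 0, 0, 0], [0, 0, 0, 0]])

```text
time_s: 27.92
ee_pos: [0.4665, 0.0396, 0.135]
ee_rot: [0.0, 3.141, -0.0]
force: [-1.8, -0.6, 5.5]
width: 0.447
grip_force: 49.7
```

```bash
python3 - <<'E'
from h import *
s=env.state(); print(s["ee_pos"],s["ee_rot"],s["force"],s["ft_torque"])
c,f=grab("wrist","wrist7"); c2,g=grab("side","side7"); 
k=cv2.resize(g[100:300,200:360],(336,420)); cv2.imwrite("pics/v7.png",np.hstack([f[:,100:560],k]))
E
```

```text
[0.4665 0.0396 0.135 ] [ 0.0001  3.141  -0.0001] [-1.8293 -0.5648  5.497 ] [ 0.1279  0.2619 -0.0099]
```

View pics/v7.png

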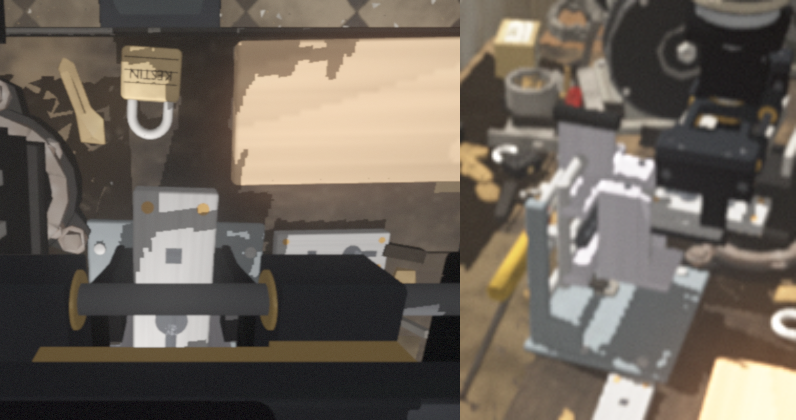

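The case is held flat over the first one, 6–7 mm below the keeper, with its near end at (235–315,190). I'll raise it slightly and slide it in.

Call:
carry_out(commands=[[0, 0, -0.15, 0], [-0.2, 0, 0, 0], [-0.2, 0, 0, 0], [-0.2, 0, 0, 0], [-0.2, 0, 0, 0], [-0.2, 0, 0, 0], [-0.2, 0, 0, 0], [-0.2, 0, 0, 0], [-0.2, 0, 0, 0], [0, 0, 0, 0]])

```text
time_s: 29.28
ee_pos: [0.4983, 0.0396, 0.1377]
ee_rot: [0.0, -3.141, 0.0]
force: [-1.3, 0.2, 4.6]
width: 0.453
grip_force: 49.7
```

Call:
carry_out(commands=[[-0.1, 0, 0, 0], [-0.1, 0, 0, 0], [0, 0, 0, 0]])

```text
time_s: 29.65
ee_pos: [0.5002, 0.0396, 0.1372]
ee_rot: [0.0, -3.137, 0.0]
force: [-8.8, -0.5, 7.6]
width: 0.452
grip_force: 49.7
```

Call:
carry_out(commands=[[0.1, 0, 0, 0], [0, 0, 0, 0]])

```text
time_s: 29.9
ee_pos: [0.5001, 0.0396, 0.1377]
ee_rot: [-0.0, 3.141, -0.0]
force: [-2.0, -0.4, 2.6]
width: 0.452
grip_force: 49.7
```

Call:
carry_out(commands=[[0, 0, 0, 0], [0, 0, 0, 0], [0, 0, 0, 0], [0, 0, -0.4, 0], [0, 0, -0.8, 0], [0.5, 0, -0.9, 0], [0.5, 0, -0.9, 0], [0, 0, 0, 0], [0, 0, 0, 0]], fingers=60)

```text
time_s: 31.02
ee_pos: [0.4805, 0.0396, 0.1979]
ee_rot: [0.0, 3.141, -0.0]
force: [-0.5, 1.1, -1.2]
width: 0.77
grip_force: 0.0
```

```bash
python3 - <<'E'
from h import *
s=env.state(); print(s["ee_pos"],s["ee_rot"],s["force"],s["width"],s["time_s"])
c,f=grab("wrist","wrist8")
E
```

```text
[0.4805 0.0396 0.1979] [ 0.      3.1408 -0.0001] [-0.5206  1.103  -1.2136] 0.7698998391287483 31.025
```

View pics/wrist8.png

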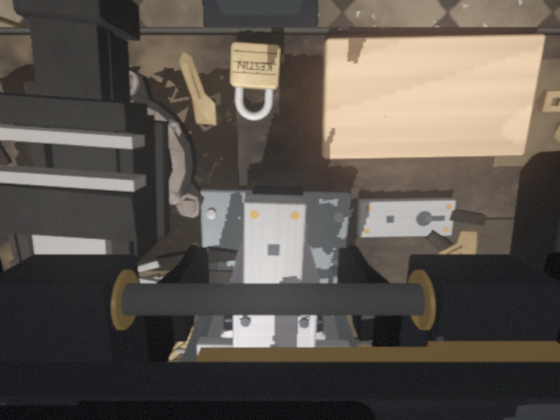

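The second case is in the magazine at (274,250), and the bench case is unmoved at (407,218). I've one view left, so I'll check the near edges numerically.

```bash
python3 - <<'E'
from h import *
c=env.calibration("wrist")
for n in ("wrist4","wrist8"):
    g=cv2.imread(f"pics/{n}.png",0)
    print(n,*[(r,int(g[r,248:300].mean())) for r in range(180,216,2)])
for r in (190,195,200,204): print(r,onz(c,(274,r),.150)[0],onz(c,(274,r),.138)[0])
Q=np.array([onz(c,p,.012)[:2] for p in [(359,200),(455,200),(453,237),(361,238)]]);print(Q.mean(0))
print(*[(q,int(cv2.imread("pics/wrist8.png",0)[212:224,q].mean())) for q in range(350,366)])
E
```

```text
wrist4 (180, 53) (182, 54) (184, 55) (186, 57) (188, 58) (190, 54) (192, 50) (194, 51) (196, 53) (198, 55) (200, 85) (202, 102) (204, 135) (206, 186) (208, 194) (210, 193) (212, 192) (214, 192)
wrist8 (180, 53) (182, 54) (184, 55) (186, 49) (188, 48) (190, 52) (192, 54) (194, 70) (196, 98) (198, 103) (200, 103) (202, 117) (204, 174) (206, 195) (208, 196) (210, 195) (212, 193) (214, 192)
190 0.4516290033084044 0.45421152138272003
195 0.4548153129023089 0.4575813892065325
200 0.4580276329194073 0.46097876587266595
204 0.46061643116535467 0.4637167006697268
[0.5127 0.1818]
(350, 73) (351, 65) (352, 60) (353, 59) (354, 59) (355, 59) (356, 62) (357, 75) (358, 89) (359, 97) (360, 106) (361, 110) (362, 113) (363, 113) (364, 114) (365, 122)
```

Call:
carry_out(commands=[[0, 0, -0.9, 0], [0, 0.6, -0.9, 0], [-0.2, 0.8, 0, 0], [-0.2, 0.8, 0, 0], [-0.2, 0.8, 0, 0], [-0.2, 0.8, 0, 0], [-0.2, 0.8, 0, 0], [-0.2, 0.8, 0, 0], [-0.2, 0.8, 0, 0], [-0.22, 0.8, 0, 0], [0, 0.62, 0, 0], [0, 0, 0, 0]])

```text
time_s: 32.58
ee_pos: [0.5125, 0.1928, 0.2336]
ee_rot: [0.002, -3.141, 0.0]
force: [-0.1, 0.2, 0.4]
width: 0.765
grip_force: 0.0
```

Call:
carry_out(commands=[[0, 0, 0.4, 0.34], [0, 0, 0.4, 0.34], [0, 0, 0.4, 0.34], [0, 0, 0.4, 0.34], [0, 0, 0.4, 0.34], [0, 0, 0.5, 0.34], [0, 0, 0.5, 0.34], [0, 0, 0.5, 0.34], [0, 0, 0.5, 0.28], [0, 0, 0, 0], [0, 0, 0, 0]])

```text
time_s: 33.95
ee_pos: [0.5128, 0.1918, 0.1542]
ee_rot: [2.218, 2.224, 0.001]
force: [0.2, 0.2, -0.4]
width: 0.765
grip_force: 0.0
```

```bash
python3 - <<'E'
from h import *
s=env.state(); print(s["ee_pos"],s["ee_rot"],s["force"],s["width"],s["time_s"])
c,f=grab("wrist","wrist9"); x,y=proj(c,(.513,.182,.012)); print(x,y)
m=((cv2.cvtColor(f,cv2.COLOR_BGR2HSV)[:,:,1]<50)&(f.min(2)>125)).astype(np.uint8)
m=cv2.morphologyEx(m,cv2.MORPH_CLOSE,np.ones((9,9)))
for k in cv2.findContours(m[:248],0,2)[0]:
    a=cv2.contourArea(k)
    if a>1200:
        r=cv2.minAreaRect(k); b=cv2.boxPoints(r); Q=np.array([onz(c,p,.012)[:2] for p in b]); print(a,r,Q.tolist(),Q.mean(0))
E
```

```text
[0.5128 0.1918 0.1542] [2.2184 2.224  0.0006] [ 0.2038  0.2343 -0.3642] 0.7647804533306605 33.95
271.8793105500501 210.06463679408466
1952.5 ((29.5, 225.0), (44.0, 59.0), 90.0) [[0.2643991695659509, 0.1880184804903789], [0.3183448106446144, 0.18816722866402047], [0.3111508076572707, 0.14508228700616943], [0.25518697150427333, 0.14492792220045328]] [0.2873 0.1665]
1274.5 ((526.288330078125, 192.1842041015625), (51.99047088623047, 78.06278991699219), 64.9164047241211) [[0.7004292377707868, 0.20578410452869106], [0.7575413268647281, 0.23548218254065914], [0.7871294597045805, 0.1930517521805869], [0.7285814601384217, 0.16100018343081474]] [0.7434 0.1988]
3725.0 ((272.0, 200.99996948242188), (43.99999237060547, 91.99998474121094), -0.0) [[0.49232094900950324, 0.1455820388051155], [0.4936498995101799, 0.23222224037776076], [0.5323573904765383, 0.23232893511840183], [0.5340562781258227, 0.14569715718176457]] [0.5131 0.189 ]
```

Call:
carry_out(commands=[[0, 0, 0.85, 0], [0, 0, 0.85, 0], [0, 0, 0.85, 0], [0, 0, 0.85, 0], [0, 0, 0.85, 0], [0, 0, 0.85, 0], [0, 0, 0.85, 0], [0, 0, 0.85, 0], [0, 0, 0.4, 0], [0, 0, 0.3, 0], [0, 0, 0, 0], [0, 0, 0, 0]])

```text
time_s: 35.5
ee_pos: [0.5131, 0.1921, 0.0043]
ee_rot: [2.221, 2.221, 0.001]
force: [-0.2, -0.3, 0.6]
width: 0.765
grip_force: 0.0
```

Call:
carry_out(commands=[[0, 0, 0, 0], [0, 0, 0, 0], [0, 0, 0, 0], [0, 0, 0, 0], [0, 0, 0, 0], [0, 0, 0, 0]], fingers=255, squeeze=50)

```text
time_s: 36.25
ee_pos: [0.5127, 0.192, 0.0039]
ee_rot: [2.221, 2.221, 0.0]
force: [-0.9, 0.3, 1.5]
width: 0.448
grip_force: 49.9
```

Call:
carry_out(commands=[[0, 0, -0.5, 0], [0, 0, -0.9, 0], [0, 0, -0.9, 0], [0, 0, -0.9, 0], [0, 0, -0.9, 0], [0, 0, -0.9, 0], [0, 0, -0.9, 0], [0, 0, -0.9, 0], [0, -0.65, -0.9, 0], [0, -0.65, -0.9, 0], [0, -0.65, -0.9, 0], [0, -0.7, -0.3, 0]])

```text
time_s: 37.75
ee_pos: [0.4599, 0.1922, 0.2018]
ee_rot: [2.221, 2.22, 0.003]
force: [0.1, 0.7, -0.7]
width: 0.453
grip_force: 49.9
```

Call:
carry_out(commands=[[0, 0, 0, -0.34], [0, 0, 0, -0.34], [0, 0, 0, -0.34], [0, 0, 0, -0.34], [0, 0, 0, -0.34], [0, 0, 0, -0.34], [0, 0, 0, -0.34], [0, 0, 0, -0.34], [0, 0, 0, -0.28], [0, 0, 0, 0]])

```text
time_s: 39.0
ee_pos: [0.4595, 0.192, 0.2002]
ee_rot: [0.002, 3.142, 0.0]
force: [0.4, -0.2, -0.0]
width: 0.448
grip_force: 49.9
```

Call:
carry_out(commands=[[0, -0.8, 0, 0], [0, -0.8, 0, 0], [0, -0.8, 0, 0], [0, -0.8, 0, 0], [0, -0.8, 0, 0], [0, -0.8, 0, 0], [0, -0.8, 0, 0], [0, -0.8, 0, 0], [0, -0.8, 0, 0], [0, -0.4, 0, 0], [0, 0, 0, 0]])

```text
time_s: 40.38
ee_pos: [0.4597, 0.0395, 0.1997]
ee_rot: [0.002, 3.142, 0.0]
force: [-0.0, -0.4, -0.8]
width: 0.454
grip_force: 49.9
```

```bash
python3 - <<'E'
from h import *
s=env.state(); print(s["ee_pos"],s["ee_rot"],s["force"],s["width"],s["time_s"])
zt=s["ee_pos"][2]-.0039+.012
for n in ("wrist3","wrist6"):
    g=cv2.imread(f"pics/{n}.png",0); print(n,*[(r,int(g[r,255:300].mean())) for r in range(182,204,2)])
c,f=grab("wrist","wrist10"); g=cv2.cvtColor(f,cv2.COLOR_BGR2GRAY)
print(*[(r,int(g[r,255:300].mean())) for r in range(182,204,2)])
for r in range(184,200,2): print(r,onz(c,(275,r),zt)[0],end=' ')
print([(q,int(g[240:248,q].mean())) for q in list(range(226,244,2))+list(range(306,324,2))])
E
```

```text
[0.4597 0.0395 0.1997] [0.0017 3.1415 0.0003] [-0.0346 -0.3786 -0.8389] 0.4538627777902591 40.375
wrist3 (182, 60) (184, 56) (186, 55) (188, 56) (190, 83) (192, 99) (194, 106) (196, 143) (198, 180) (200, 185) (202, 186)
wrist6 (182, 62) (184, 61) (186, 67) (188, 99) (190, 103) (192, 125) (194, 166) (196, 183) (198, 187) (200, 188) (202, 188)
(182, 57) (184, 54) (186, 55) (188, 77) (190, 97) (192, 104) (194, 141) (196, 176) (198, 185) (200, 187) (202, 187)
184 0.4163457789407682 186 0.41726945110272656 188 0.4181961137968296 190 0.41912578157009517 192 0.4200584690640435 194 0.420994191015466 196 0.42193296225720117 198 0.4228747977189187 [(226, 99), (228, 94), (230, 95), (232, 108), (234, 115), (236, 115), (238, 115), (240, 116), (242, 116), (306, 192), (308, 191), (310, 189), (312, 167), (314, 111), (316, 93), (318, 93), (320, 92), (322, 84)]
```

Call:
carry_out(commands=[[-0.32, 0, 0, 0], [0, 0, 0.7, 0], [0, 0, 0.7, 0], [0, 0, 0.7, 0], [0, 0, 0.2, 0], [0, 0, 0.2, 0], [0, 0, 0.2, 0], [0, 0, 0.2, 0], [0, 0, 0.22, 0], [0, 0, 0, 0], [0, 0, 0, 0]])

```text
time_s: 41.8
ee_pos: [0.4662, 0.04, 0.1377]
ee_rot: [-0.0, 3.141, 0.0]
force: [-3.2, 0.1, 5.4]
width: 0.449
grip_force: 50.0
```

Call:
carry_out(commands=[[-0.2, 0, 0, 0], [-0.2, 0, 0, 0], [-0.2, 0, 0, 0], [-0.2, 0, 0, 0], [-0.2, 0, 0, 0], [-0.2, 0, 0, 0], [-0.2, 0, 0, 0], [-0.2, 0, 0, 0], [0, 0, 0, 0]])

```text
time_s: 42.92
ee_pos: [0.4986, 0.0399, 0.1378]
ee_rot: [0.0, 3.141, -0.0]
force: [-2.9, -0.1, 5.4]
width: 0.45
grip_force: 49.9
```

Call:
carry_out(commands=[[-0.1, 0, 0, 0], [-0.1, 0, 0, 0], [0, 0, 0, 0]])

```text
time_s: 43.3
ee_pos: [0.4993, 0.04, 0.1368]
ee_rot: [-0.0, -3.135, 0.0]
force: [-12.5, 0.0, 9.3]
width: 0.445
grip_force: 49.9
```

Contact at the back wall again. I'll release, retreat, and check for the stack and any leftover cases.

Call:
carry_out(commands=[[0.1, 0, 0, 0], [0, 0, 0, 0]])

```text
time_s: 43.55
ee_pos: [0.4991, 0.04, 0.1371]
ee_rot: [-0.0, -3.14, 0.0]
force: [-6.5, 0.0, 4.2]
width: 0.451
grip_force: 49.9
```

Call:
carry_out(commands=[[0, 0, 0, 0], [0, 0, 0, 0], [0, 0, 0, 0], [0, 0, -0.4, 0], [0, 0, -0.8, 0], [0.5, 0, -0.9, 0], [0.5, 0, -0.9, 0], [0, 0, 0, 0], [0, 0, 0, 0]], fingers=60)

```text
time_s: 44.68
ee_pos: [0.4803, 0.04, 0.1975]
ee_rot: [0.0, 3.141, -0.0]
force: [-0.6, 0.4, -0.3]
width: 0.766
grip_force: 0.0
```

```bash
python3 - <<'E'
from h import *
s=env.state(); print(s["ee_pos"],s["ee_rot"],s["force"],s["width"],s["time_s"])
c,f=grab("wrist","wrist11"); g=cv2.cvtColor(f,cv2.COLOR_BGR2GRAY)
print(*[(r,int(g[r,248:300].mean())) for r in range(176,216,2)])
for r in (196,200,204): print(r,onz(c,(274,r),.150)[0])
c2,sd=grab("side","side11")
cv2.imwrite("pics/v11.png",np.hstack([f[:,100:480],cv2.resize(sd[100:380,190:410],(330,420))]))
E
```

```text
[0.4803 0.04   0.1975] [ 0.0001  3.1408 -0.    ] [-0.5792  0.4035 -0.3333] 0.7657026341697482 44.675
(176, 52) (178, 53) (180, 53) (182, 52) (184, 45) (186, 46) (188, 48) (190, 58) (192, 94) (194, 102) (196, 101) (198, 101) (200, 99) (202, 124) (204, 182) (206, 192) (208, 191) (210, 189) (212, 190) (214, 191)
196 0.45562407411155254
200 0.45819779057407933
204 0.4607884415660705
```

View pics/v11.png

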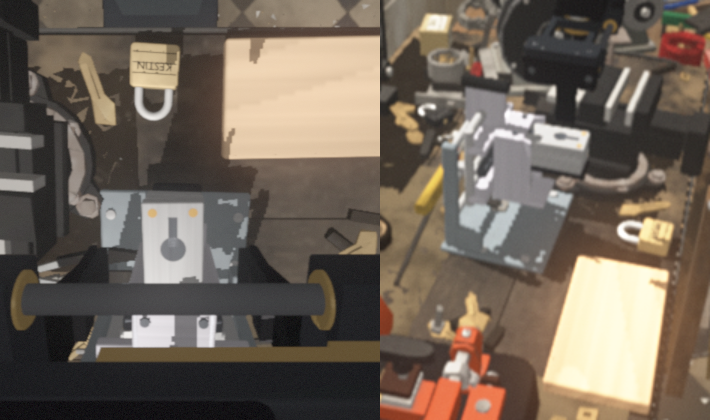

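All the cases are in the magazine at (172,250), and the bench and board are clear. Now the grip for the second lift.

Call:
carry_out(commands=[[0, 0, -0.9, 0], [0, 0, -0.9, 0], [0, 0, -0.9, 0], [-0.8, 0, 0, 0], [-0.8, 0, 0, 0], [-0.8, 0, 0, 0], [-0.8, 0, 0, 0], [-0.8, 0, 0, 0], [-0.8, -0.03, 0, 0], [-0.55, 0, 0, 0], [0, 0, 0, 0], [0, 0, 0, 0]], fingers=110)

```text
time_s: 46.28
ee_pos: [0.5867, 0.0394, 0.2515]
ee_rot: [0.0, -3.141, -0.0]
force: [0.0, 0.7, 0.1]
width: 0.568
grip_force: 0.0
```

Call:
carry_out(commands=[[0, 0, 0.7, 0], [0, 0, 0.7, 0], [0, 0, 0.7, 0], [0, 0, 0.7, 0], [0, 0, 0.4, 0], [0, 0, 0, 0], [0, 0, 0, 0]])

```text
time_s: 47.15
ee_pos: [0.5874, 0.0394, 0.1879]
ee_rot: [0.0, 3.141, -0.0]
force: [-0.0, -0.4, -0.5]
width: 0.565
grip_force: 0.0
```

Call:
carry_out(commands=[[0, 0, 0, 0], [0, 0, 0, 0], [0, 0, 0, 0], [0, 0, 0, 0], [0, 0, 0, 0], [0, 0, 0, 0]], fingers=255, squeeze=60)

```text
time_s: 47.9
ee_pos: [0.587, 0.0395, 0.1874]
ee_rot: [0.0, 3.142, 0.0]
force: [0.4, 0.8, 0.7]
width: 0.166
grip_force: 60.0
```

Lift 80 mm, from section height 0.050 to 0.130.

Call:
carry_out(commands=[[0, 0, -0.5, 0], [0, 0, -0.5, 0], [0, 0, -0.5, 0], [0, 0, -0.5, 0], [0, 0, -0.5, 0], [0, 0, -0.5, 0], [0, 0, -0.5, 0], [0, 0, -0.45, 0], [0, 0, 0, 0], [0, 0, 0, 0]])

```text
time_s: 49.15
ee_pos: [0.587, 0.0395, 0.2662]
ee_rot: [-0.0, 3.142, 0.0]
force: [3.7, 1.7, -5.8]
width: 0.169
grip_force: 60.0
```

Call:
carry_out(commands=[[0, 0, 0.3, 0], [0, 0, 0.3, 0], [0, 0, 0.3, 0], [0, 0, 0.3, 0], [0, 0, 0.2, 0], [0, 0, 0.05, 0], [0, 0, 0, 0], [0, 0, 0, 0]])

```text
time_s: 50.15
ee_pos: [0.587, 0.0395, 0.2375]
ee_rot: [-0.0, 3.142, 0.0]
force: [1.3, 2.9, -4.3]
width: 0.165
grip_force: 60.0
```

Call:
carry_out(commands=[[0, 0, 0.05, 0], [0, 0, 0.05, 0], [0, 0, 0, 0], [0, 0, 0, 0]])

```text
time_s: 50.65
ee_pos: [0.587, 0.0395, 0.2372]
ee_rot: [-0.0, 3.141, -0.0]
force: [-2.6, 1.9, 6.4]
width: 0.17
grip_force: 60.0
```

Seated: the rung now carries the load. Release and retreat.

Call:
carry_out(commands=[[0, 0, 0, 0], [0, 0, 0, 0], [0, 0, 0, 0], [0, 0, -0.5, 0], [0, 0, -0.9, 0], [0, 0, -0.9, 0], [0, 0, -0.9, 0], [0.9, 0, 0, 0], [0.9, 0, 0, 0], [0.9, 0, 0, 0], [0.9, 0, 0, 0], [0.9, 0, 0, 0]], fingers=110)

```text
time_s: 52.15
ee_pos: [0.4967, 0.0394, 0.3006]
ee_rot: [-0.0, 3.14, -0.0]
force: [-0.0, -0.1, -0.1]
width: 0.571
grip_force: 0.0
```

Call:
carry_out(commands=[[0.6, 0, 0, 0], [0, 0, 0, 0], [0, 0, 0, 0]])

```text
time_s: 52.52
ee_pos: [0.4855, 0.0393, 0.2997]
ee_rot: [0.0, 3.141, -0.0]
force: [-0.5, 0.3, -0.7]
width: 0.567
grip_force: 0.0
```

```bash
python3 - <<'E'
from h import *
s=env.state(); print(s["ee_pos"],s["force"],s["width"],s["time_s"])
c,f=grab("wrist","wrist12"); g=cv2.cvtColor(f,cv2.COLOR_BGR2GRAY)
a=int(proj(c,(.461,.04,.2))[1]); col=int(proj(c,(.461,.04,.2))[0]); print(a,col)
print(*[(r,int(g[r,col-25:col+25].mean()),round(onz(c,(col,r),.2)[0],4)) for r in range(a-16,a+12,2)])
# bar in side view: dark bar height, expected centre z .255
c2,sd=grab("side","side12"); g2=cv2.cvtColor(sd,cv2.COLOR_BGR2GRAY); 
for z in (.205,.255): 
    u,v=proj(c2,(.587,.04,z)); print(z,u,v,int(g2[int(v)-2:int(v)+3,int(u)-8:int(u)+9].mean()))
u=int(u); print([(r,int(g2[r,u-5:u+6].mean())) for r in range(int(v)-24,int(v)+40,3)])
E
```

```text
[0.4855 0.0393 0.2997] [-0.5143  0.2601 -0.6665] 0.5670330294886237 52.525
180 273
(164, 59, np.float64(0.448)) (166, 54, np.float64(0.4496)) (168, 52, np.float64(0.4511)) (170, 55, np.float64(0.4526)) (172, 75, np.float64(0.4542)) (174, 102, np.float64(0.4557)) (176, 104, np.float64(0.4573)) (178, 106, np.float64(0.4588)) (180, 159, np.float64(0.4604)) (182, 193, np.float64(0.462)) (184, 192, np.float64(0.4635)) (186, 190, np.float64(0.4651)) (188, 191, np.float64(0.4667)) (190, 192, np.float64(0.4683))
0.205 258.0632697279832 154.66741502329145 160
0.255 258.02145279827175 128.87302009788021 54
[(104, 100), (107, 115), (110, 122), (113, 105), (116, 87), (119, 86), (122, 106), (125, 72), (128, 53), (131, 44), (134, 97), (137, 138), (140, 137), (143, 138), (146, 137), (149, 132), (152, 164), (155, 154), (158, 137), (161, 168), (164, 165), (167, 154)]
```

```bash
python3 -c "
from rig import env
print(env.close_job())"
```

```text
the job is handed in; nothing more can be done
None
```

I loaded all three lock cases at the middle rung, raised the section onto the top rung and let go, then handed the job in at about 53 s; no verdict came back, but the last images showed the section at 0.100 m and the cases fully in.

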